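# Sound a padlock's shackle holes with a gauge rod

## Task

A broken-off pin is lodged in one of the two shackle holes of the clamped padlock body, under a tight wad; the other hole is free. Sound the holes with the gauge rod from its stand, pressing steadily past the wad's light drag until the rod stops solid under about 15 N, never roughly: in the free hole its red ring sinks below the brass face, in the blocked one it stays above. Leave the rod standing fully bottomed in the free hole, and do not disturb the bottle and the jar.

Things in the scene. Friction and masses are not known exactly. Their poses are not given: they have to be found in the camera images.
- padlock: Brass padlock body without shackle (44 x 96 mm, upper face 87 mm above the desk) in a dark steel clamp plate (90 x 140 x 12 mm), fixed. Origin: centre of the plate's underside, on the desk; x across its thickness (round lock cylinder on the -x side), y along its width, z up. Two blind vertical holes in its upper face, 56 mm apart along y. More than 35 N from the rod would damage it.
- hole_left (a point): Centre of the mouth, level with the brass face, of the hole at the +y end (11.6 mm wide, 2 mm chamfer). In each hole a grey plastic wad, its top 14 to 22 mm below the brass face at the start, grips the wall: it slides down under 4 to 6 N and stays where pushed.
- hole_right (a point): Centre of the mouth, level with the brass face, of the like hole at the -y end. In the free hole the wad goes down until the rod's tip stops solid 43 to 51 mm below the brass face; in the blocked hole (left or right, not visible) the pin under the wad stops the tip 28 to 36 mm below it.
- stand: Fixed grey stand, 60 x 60 x 40 mm on a 76 mm square foot, in which the gauge rod stands upright (hole 12 mm wide, 35 mm deep). Origin: centre of the underside, on the desk.
- rod: Gauge rod, 80 g: round steel shaft of 10 mm diameter and 70 mm length with a chamfered foot, below a black square handle 16 x 16 x 36 mm. Origin at the tip (lower end), z up along the rod, x and y square to the handle's sides.
- rod_tip (a point): Lower end of the gauge rod.
- rod_ring (a point): Centre of the red ring (3 mm wide) round the shaft, 40 mm above the tip.
- rod_grip (a point): Centre of the rod's square handle, 88 mm above the tip, where it is gripped; axes as the rod's.
- bottle_blue: Bystander: bluish bottle with a black cap, 66 mm wide, 123 mm tall; origin at its underside.
- jar_light: Bystander: small white jar, 48 mm wide, 65 mm tall; origin at its underside.
There are look-alikes about, which are no part of the job. Leave any green or pink look-alike of the rod alone.

How it is judged:
On the way, in this order (a step that is already met when the one before it is completed fails the run):
1. the rod is drawn out of its stand (z of rod_tip in the frame of stand above 0.05 m), for 0.2 s.
2. the rod has been pressed solid in the free hole: more than 9 N on the padlock and its wads, tip over 41.5 mm deep ((horizontal distance between rod_tip and hole_left below 0.003 m or horizontal distance between rod_tip and hole_right below 0.003 m) and z of rod_tip in the frame of padlock below 0.0455 m and contact force between rod and padlock above 9 N), for 0.02 s.
At the end, for the whole second after the job is handed in: The rod stands released and at rest in the free hole, within 0.15 rad of upright, its tip within 3 mm of the hole's axis and over 41.5 mm deep (less than 45.5 mm above the padlock's underside), which only the free hole allows: the red ring is below the brass face ((horizontal distance between rod_tip and hole_left below 0.003 m or horizontal distance between rod_tip and hole_right below 0.003 m) and z of rod_tip in the frame of padlock below 0.0455 m and angle between rod's own z axis and vertical below 0.15 rad and linear speed of rod below 0.01 m/s); the robot touches nothing.
It fails at once if the rod bears on the padlock with more than 35 N (contact force between rod and padlock above 35 N).
It fails at once if the bottle or the jar is moved more than 15 mm (distance of any of bottle_blue, jar_light from where it was at the start of the episode above 0.015 m).
It also fails if it takes over 64 s, if anything falls off the work surface, if the arm or the gripper's body presses on something with over 40 N, if the wrist force passes 120 N, or if a joint passes its speed limit or range.

## Robot

A 6-joint arm with a two-finger parallel gripper is mounted at the origin on a cart in front of the work surface, level with it; the furniture and walls round the work are solid. World frame = base frame: x ahead of the robot, y to its left, z up, the work surface at z = 0. Lengths are in m, angles in rad, forces in N, time in s.
With the tool pointing down it reaches from about 0.275 to 0.825 m from the base axis. Payload 4.9 kg.
Tool frame: the origin (TCP) lies midway between the tips of the shut fingers; the grasp point (between the pads) lies 19 mm behind it (grip_point_offset is the distance from the TCP to the grasp point, in m); z points along the fingers, y is the line along which they close (so a half turn about z gives the same grasp; the last joint's range is limited). The gripper opens to 85 mm and grips with 20 to 120 N. Pads are 22 mm wide; open, the fingers measure 114 mm over their backs; the gripper's body (76 mm by 85 mm) begins 54 mm behind the grasp point. The pads swing forward as they close: fully open they stand 13 mm farther back than shut.
Start: joints at [-1.258, 0.326, -0.193, 1.052, 0, 1.437], TCP at [0.238, -0.496, 0.231] pointing down, gripper open.
Joint ranges: [-2.65, 2.65], [-0.97, 1.79], [-1.3, 1.35], [-1.93, 2.1], [-1.47, 1.37], [-3.14, 3.14]. Speed limits (rad/s): [2.57, 2.57, 3.14, 3.14, 3.14, 3.14].

## Interface

Orientations are given as a rotation vector (axis times angle).
In Python, from cell import * gives the robot as it stands. Calls block until the motion is done:
- movep(position, orientation): joint-space move of the TCP to a pose.
- move_l(position, velocity=0.15, rot=None, until_force=None): straight line of the TCP; rot=None keeps the orientation; velocity is the mean speed in m/s. With until_force (N) it stops when the force on the tool has changed by that much, and returns True; else False.
- set_joints(angles): joint-space move.
- let_go() and grab(newtons=None): open the fingers fully, or close them until they stop; newtons is the grip in N (None keeps the last).
- sleep(seconds).
- ik(position, orientation): joint angles nearest the present ones, or None.
- get_state(): the state.
- grab_frame(name): name is "side" or "top"; returns a dict with "img" (420x560x3 uint8, red, green, blue), "fx", "fy", "cx", "cy" (pixels), "k1" (the pictures are not rectified: a ray, as slopes to the right and down, at radius r is drawn at 1 + k1 r^2 times it, then the intrinsics apply), "cam_to_world" (4x4, takes a point from camera to world coordinates). Camera axes: x right, y down, z forward; pixel columns grow to the right and rows downward; lengths in m; the calibration is good to about 2 mm. A picture is of the moment at which its call begins. There is no depth.
A pose or a line that the arm cannot do raises MotionError and nothing moves.
- sign_off(): hands the job in; it is judged then, once.
Trained networks look in the newest picture that a camera, given by its name, has taken for a name from the list of things; names that differ only in an ending like _2 or _b are one class to them, and where a whole thing is asked for, a point or a joint stands for the part that bears it (a point fixed in the world has none). Each returns a list of dicts, best first, with "score" (0 to 1); they miss things now and then, are a little off and sometimes report something else, mostly with a low value. They report only what shows in the picture. A call takes as long as a camera call. They do not tell look-alikes from the thing itself.
- spot_in(camera, name): "centre" ([column, row] in pixels, amid what is visible of it).
- silhouettes(camera, name): "mask" (420x560 bool, what is visible of it) and "centre" ([column, row] in pixels, amid what is visible of it).
- tip_of(camera, name): "centre" ([column, row] in pixels: a listed point, or the origin of a listed thing).
The state is a dict: "clock": time; "q": joint angles; "joint_velocities": joint speeds; "tau": joint torques, N m; "position": TCP position; "eef_rot": TCP orientation; "contact_force": force on the tool from outside, world axes, zero at the start; "wrist_torque": the same for the moment, N m; "finger_gap": opening from 0.0 (shut) to 1.0 (fully open); "grasp_force": force on a finger pad.
Only numpy, scipy, OpenCV 4.12 (cv2) and the standard library are available. Lean on these libraries where they do the work, as an engineer would, in place of code of your own. Each camera call takes 0.05 s, during which the arm holds its last target. There are 200 camera calls.

## Working session

There is one attempt and no reset: what is moved stays moved. The work goes in short steps, each a Python script; the robot and the scene stay as the last script left them, time stands still between calls to the robot, and variables do not carry over. Pictures are saved under pics/ and viewed, at most 10 in all, crops included, and the job is handed in when it is done.

```bash
mkdir -p pics; ls; cat > h.py <<'E'
from cell import *
import numpy as np, cv2
def save(f,n): cv2.imwrite('pics/'+n, f["img"][:,:,::-1])
def ray(f,px):
    d=np.array([(px[0]-f["cx"])/f["fx"],(px[1]-f["cy"])/f["fy"]]); u=d.copy()
    for _ in range(20): u=d/(1+f["k1"]*(u@u))
    T=np.array(f["cam_to_world"]); v=T[:3,:3]@np.array([u[0],u[1],1.]); return T[:3,3],v/np.linalg.norm(v)
def at_z(f,px,z):
    o,v=ray(f,px); return o+v*(z-o[2])/v[2]
def tri(obs):
    A=np.zeros((3,3));b=np.zeros(3);R=[ray(f,p) for f,p in obs]
    for o,v in R:
        P=np.eye(3)-np.outer(v,v);A+=P;b+=P@o
    x=np.linalg.solve(A,b); return x,[round(float(np.linalg.norm(np.cross(x-o,v))),4) for o,v in R]
def proj(f,X):
    T=np.array(f["cam_to_world"]); c=T[:3,:3].T@(np.asarray(X)-T[:3,3]); u=c[:2]/c[2]; u=u*(1+f["k1"]*(u@u))
    return np.array([f["fx"]*u[0]+f["cx"],f["fy"]*u[1]+f["cy"]])
E
python3 - <<'E'
from h import *
for c in("side","top"):
    f=grab_frame(c); save(f,c+"0.png"); print(c,np.round(f["cam_to_world"],3).tolist(),f["fx"],f["k1"])
    for n in("padlock","hole_left","hole_right","stand","rod","rod_tip","rod_ring","rod_grip","bottle_blue","jar_light"):
        print(n,[(np.round(d["centre"],1).tolist(),round(d["score"],2)) for d in tip_of(c,n)][:4],[(np.round(d["centre"],1).tolist(),round(d["score"],2)) for d in spot_in(c,n)][:4])
print(get_state()["clock"],get_state()["eef_rot"])
E
```

```text
pics
side [[-0.997, -0.047, 0.054, 0.462], [-0.072, 0.594, -0.801, 1.305], [0.006, -0.803, -0.596, 0.995], [0.0, 0.0, 0.0, 1.0]] 534.3871757018342 0.03455051290850344
padlock [([279.4, 179.4], 0.72)] [([281.8, 171.8], 0.92)]
hole_left [([285.5, 156.9], 0.79)] [([279.0, 169.1], 0.94)]
hole_right [([277.9, 155.2], 0.88)] [([281.3, 173.4], 0.57)]
stand [([310.0, 289.5], 0.72)] [([311.6, 286.5], 0.76)]
rod [([313.0, 323.3], 0.73), ([337.7, 320.3], 0.67), ([310.7, 289.1], 0.55)] [([314.5, 302.0], 0.7), ([338.0, 299.3], 0.66)]
rod_tip [([310.4, 290.8], 0.62), ([314.2, 322.8], 0.49)] [([313.8, 303.7], 0.65), ([337.2, 298.7], 0.6), ([320.1, 196.9], 0.35)]
rod_ring [([335.2, 303.4], 0.63), ([315.4, 314.5], 0.63), ([310.9, 277.8], 0.52)] [([314.3, 302.2], 0.6), ([335.2, 290.6], 0.51)]
rod_grip [([313.4, 261.9], 0.68), ([342.5, 292.1], 0.59), ([317.5, 294.4], 0.46)] [([315.6, 263.3], 0.6), ([318.5, 298.3], 0.48), ([338.7, 296.2], 0.46), ([281.8, 169.2], 0.37)]
bottle_blue [([309.5, 288.5], 0.7)] []
jar_light [([319.6, 207.4], 0.55)] [([321.0, 198.3], 0.67)]
top [[0.008, -0.997, 0.076, 0.443], [
[... 351 characters left out ...]
nd [([197.5, 241.3], 0.77)] [([197.5, 243.7], 0.57)]
rod [([198.5, 242.9], 0.55), ([166.0, 264.4], 0.47), ([158.3, 243.2], 0.45)] [([350.4, 136.0], 0.48), ([158.4, 264.9], 0.41)]
rod_tip [([197.3, 241.9], 0.58), ([158.4, 244.9], 0.39)] [([152.1, 244.2], 0.61), ([191.8, 244.2], 0.56)]
rod_ring [([155.4, 247.8], 0.57), ([198.5, 238.9], 0.46), ([158.8, 263.7], 0.46)] [([190.4, 242.0], 0.58)]
rod_grip [([151.8, 242.7], 0.57), ([188.8, 244.6], 0.51), ([153.9, 262.4], 0.48), ([197.0, 242.4], 0.23)] [([189.5, 243.2], 0.36)]
bottle_blue [] [([349.7, 134.9], 0.92)]
jar_light [([329.7, 247.6], 0.49)] [([331.2, 250.8], 0.71), ([378.5, 206.9], 0.25)]
2.1 [-3.06350804e+00 -6.95998958e-01  2.41040585e-05]
```

```bash
python3 - <<'E'
import cv2,numpy as np
s=cv2.imread('pics/side0.png');t=cv2.imread('pics/top0.png')
a=cv2.resize(s[130:340,210:410],None,fx=2.8,fy=2.8,interpolation=cv2.INTER_CUBIC)
cv2.imwrite('pics/s1.png',a)
b=cv2.resize(t[110:290,130:420],None,fx=2.7,fy=2.7,interpolation=cv2.INTER_CUBIC)
cv2.imwrite('pics/t1.png',b)
E
```

```text
(no output)
```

View pics/s1.png

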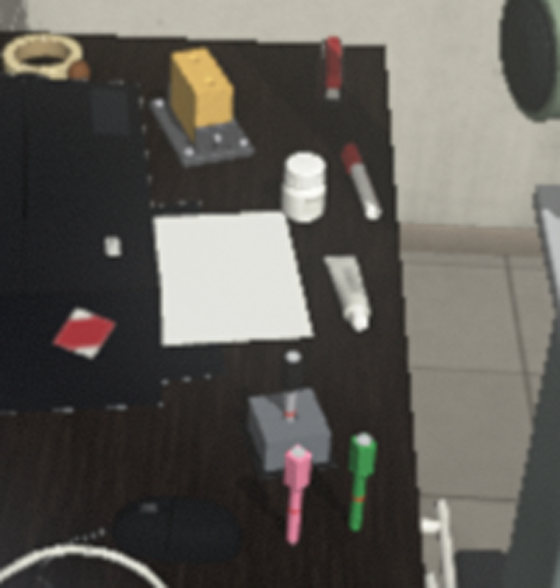

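View pics/t1.png

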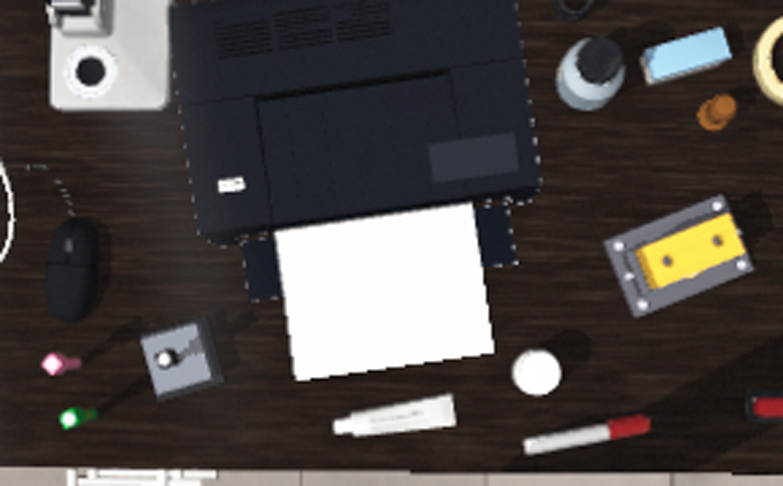

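View pics/side0.png

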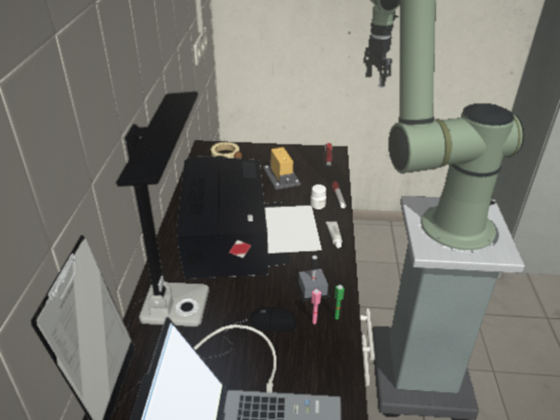

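The top crop shows three upright rods: black (191,242) in the grey stand, pink (151,244) and green (157,265). The black-handled one in the stand fits the description. The holes are at about (377,207) and (396,199), and the jar (331,250) and bottle (350,135) stand clear of them. Next I'll make one enlarged crop and triangulate.

```bash
cat > m1.py <<'E'
from h import *
np.set_printoptions(precision=4,suppress=True)
ft=grab_frame("top"); fs=grab_frame("side")
t=ft["img"];s=fs["img"]
R=lambda im,r0,r1,c0,c1,k:cv2.resize(im[r0:r1,c0:c1],None,fx=k,fy=k,interpolation=cv2.INTER_NEAREST)[:,:,::-1]
A=np.hstack([R(t,222,262,178,218,9),R(t,184,224,365,405,9)])
B=np.hstack([R(s,252,292,295,335,6),R(s,142,182,262,302,6),np.zeros((240,240,3),np.uint8)])
cv2.imwrite('pics/c1.png',np.vstack([A,B]))
# holes: dark blobs inside gold
def holes(im,box):
    r0,r1,c0,c1=box; k=8
    p=cv2.resize(im[r0:r1,c0:c1],None,fx=k,fy=k,interpolation=cv2.INTER_CUBIC).astype(float)
    gold=((p[...,0]-p[...,2])>90).astype(np.uint8)
    cl=cv2.morphologyEx(gold,cv2.MORPH_CLOSE,np.ones((41,41)))
    n,l,st,ce=cv2.connectedComponentsWithStats(cl&(1-gold))
    print("gold",st[:,4])
    return [((ce[i]+.5)/k-.5+[c0,r0],st[i,4]/k/k) for i in range(1,n) if st[i,4]>60]
print(holes(t,(184,224,365,405)),holes(s,(142,182,262,302)))
for n,z in (("hole_left",.087),("hole_right",.087)):
    a=tip_of("top",n)[0]["centre"];b=tip_of("side",n)[0]["centre"];print(n,a,b,tri([(ft,a),(fs,b)]),at_z(ft,a,z))
for n,a,z in (("rodtop",(191.1,242.2),.111),("pink",(151,243.6),.1),("green",(157,264.5),.1),("jar",(331,249),.06),("bottle",(350,135),.1)): print(n,at_z(ft,a,z))
for n,pt,ps in (("rodtop",(191.1,242.2),(314.3,257)),("grip",(189,244),(313.4,262)),("pink",(150.5,244),(316.3,290)),("jartop",(328.7,247.8),(319,187))): print(n,tri([(ft,pt),(fs,ps)]))
E
python3 m1.py
```

```text
gold [100080    626    450    647     73    515      2      7]
gold [102337      1      3      1     21     22     15]
[(array([403.5214, 195.7556]), np.float64(9.78125)), (array([395.0097, 198.8264]), np.float64(7.03125)), (array([365.3942, 205.0695]), np.float64(10.109375)), (array([403.5094, 204.3639]), np.float64(1.140625)), (array([376.528 , 206.2424]), np.float64(8.046875))] []
hole_left [378.4, 206.4] [282.4, 158.7] (array([ 0.5388, -0.214 ,  0.0831]), [0.0038, 0.0038]) [ 0.5348 -0.2133  0.087 ]
hole_right [393.3, 198.6] [280.9, 152.0] (array([ 0.5535, -0.2553,  0.0846]), [0.0033, 0.0033]) [ 0.5567 -0.2548  0.087 ]
rodtop [0.4323 0.296  0.111 ]
pink [0.4272 0.4078 0.1   ]
green [0.3708 0.39   0.1   ]
jar [ 0.4166 -0.0852  0.06  ]
bottle [ 0.7305 -0.1336  0.1   ]
rodtop (array([0.4321, 0.2964, 0.1091]), [0.0002, 0.0002])
grip (array([0.4304, 0.3038, 0.0989]), [0.0031, 0.0031])
pink (array([0.4259, 0.4077, 0.1054]), [0.0003, 0.0003])
jartop (array([ 0.4202, -0.078 ,  0.0687]), [0.0002, 0.0002])
```

View pics/c1.png

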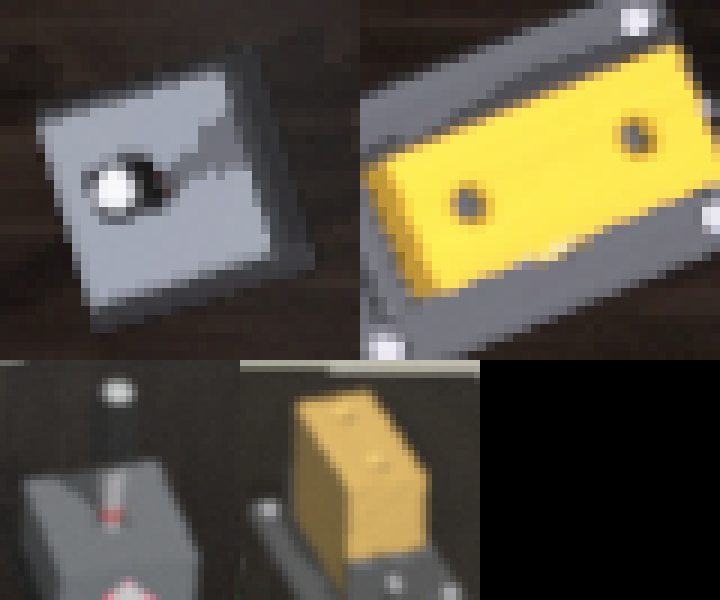

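The crop confirms it. The black-handled rod with the red ring is in the stand, with its handle top at about (190.5,242.5). Hole mouths in the top view are at (376.5,206.2) and (395.0,198.8), and in the side view at about (284.5,158) and (279,151).

```bash
cat > m2.py <<'E'
from h import *
from scipy.spatial import ConvexHull
np.set_printoptions(precision=4,suppress=True)
ft=grab_frame("top"); fs=grab_frame("side")
for n,a,b in (("L",(376.53,206.24),(284.5,158.3)),("R",(395.01,198.83),(279,151))):
    print(n,at_z(ft,a,.087),tri([(ft,a),(fs,b)]))
h=[at_z(ft,a,.087) for a in((376.53,206.24),(395.01,198.83))]; print("dist",np.linalg.norm(h[0]-h[1]))
# prism fit of the handle
g=ft["img"][232:252,180:202].astype(float).mean(2)
print(np.round(g[4:17,4:18]).astype(int))
dark=(g<75)
def sil(x,y,yaw,k=8):
    c,s=np.cos(yaw),np.sin(yaw)
    P=[proj(ft,(x+c*a*.008-s*b*.008,y+s*a*.008+c*b*.008,z)) for z in(.075,.111) for a in(-1,1) for b in(-1,1)]
    P=(np.array(P)-[180,232]+.5)*k
    m=np.zeros((20*k,22*k),np.float32); cv2.fillConvexPoly(m,cv2.convexHull(np.round(P).astype(np.int32)),1)
    return cv2.resize(m,(22,20),interpolation=cv2.INTER_AREA)
obs=np.clip((150-g)/110,0,1); 
white=(g>185); obs[white]=1
res=[]
for x in np.arange(.426,.4385,.001):
  for y in np.arange(.290,.3025,.001):
    for d in range(0,90,6):
      m=sil(x,y,np.radians(d)); w=np.ones_like(m); w[:, 17:]=0; w[:9,12:]=0
      w[:4]=0;w[15:]=0;w[:,:6]=0
      res.append((float((w*(m-obs)**2).sum()),round(x,3),round(y,3),d))
res.sort(); print(res[:8])
for n,z,p in(("ring",.045,(313.2,277.3)),("top",.111,(314.2,257.0))): print(n,at_z(fs,p,z))
E
python3 m2.py
```

```text
L [ 0.5352 -0.2081  0.087 ] (array([ 0.5352, -0.2077,  0.089 ]), [0.0002, 0.0002])
R [ 0.5561 -0.2596  0.087 ] (array([ 0.5566, -0.26  ,  0.0852]), [0.0004, 0.0004])
dist 0.05556434732885686
[[169 169 169 169 169 170 169 169 170 170 169 169 169 169]
 [170 170 170 170 170 169 169 169 170 170 169 170 170 170]
 [170 170 169 170 170 169 169 156 155 155 161 170 170 170]
 [168 170 170 170 170 157 150  96  82  85 114 163 169 159]
 [160 170 170 156 149 126 156 133  57  28  28 131 151 115]
 [158 169 170 107  75 198 245 232 127  42  28  48  88 102]
 [148 168 170 103 128 245 249 248 201  76  28  52  83  95]
 [124 164 170 137 167 245 249 248 217  92  30  28  63 110]
 [ 98 161 170 169 157 230 240 240 166  74  45  44 108 154]
 [ 55 155 170 170 138 109 143 147  79  95 108 111 151 169]
 [ 31 139 167 170 170 122 102  99 121 166 170 170 170 171]
 [ 39  92 159 170 171 170 170 171 170 170 170 170 171 171]
 [ 27  74 157 170 170 170 171 169 170 171 170 170 170 171]]
[(7.539554753859619, np.float64(0.432), np.float64(0.295), 18), (7.568888619863406, np.float64(0.433), np.float64(0.295), 30), (7.635333340507345, np.float64(0.432), np.float64(0.296), 18), (7.671739886435377, np.float64(0.433), np.float64(0.296), 0), (7.67278747166265, np.float64(0.433), np.float64(0.295), 0), (7.70536618851871, np.float64(0.433), np.float64(0.295), 24), (7.713378439939165, np.float64(0.433), np.float64(0.295), 6), (7.73720212601871, np.float64(0.433), np.float64(0.296), 24)]
ring [0.4315 0.3019 0.045 ]
top [0.4322 0.2986 0.111 ]
```

Both views agree within about 1 mm:
- The hole spacing comes out at 55.6 mm (given: 56).
- The mouth height is 85–89 mm (given: 87).
- The rod top is at 109 mm (given: 111).

I'll grasp and draw the rod.

```bash
cat >> h.py <<'E'
from scipy.spatial.transform import Rotation as Ro
def down(a):
    a=np.radians(a); y=np.array([np.cos(a),np.sin(a),0]); z=np.array([0,0,-1.]); x=np.cross(y,z)
    return Ro.from_matrix(np.array([x,y,z]).T).as_rotvec()
E
python3 - <<'E'
from h import *
np.set_printoptions(precision=3,suppress=True)
for a in(-163,-73,17,107):
    print(a,ik([.432,.296,.25],down(a)),ik([.432,.296,.074],down(a)))
best=min((a for a in(-163,-73,17,107) if ik([.432,.296,.25],down(a)) is not None),key=lambda a:np.abs(ik([.432,.296,.25],down(a))[5]))
print(best)
let_go()
movep([.432,.296,.25],down(best))
move_l([.432,.296,.074],.12,until_force=8)
s=get_state();print(s["position"],s["contact_force"],s["clock"])
grab(40); s=get_state();print(s["finger_gap"],s["grasp_force"],s["contact_force"],s["wrist_torque"])
r=move_l([.432,.296,.084],.03,until_force=15);s=get_state();print(r,s["position"],s["contact_force"],s["clock"])
f=grab_frame("side"); save(f,"side1.png"); cv2.imwrite("pics/g1.png",cv2.resize(f["img"][210:310,250:390,::-1],None,fx=5,fy=5,interpolation=cv2.INTER_CUBIC))
E
```

```text
-163 [ 0.46   0.265 -0.228  1.077  0.    -1.408] [ 0.46   0.441 -0.47   0.659  0.    -1.408]
-73 [ 0.46   0.265 -0.228  1.077 -0.    -2.979] [ 0.46   0.441 -0.47   0.659 -0.    -2.979]
17 [ 0.46   0.265 -0.228  1.077  0.     1.734] [ 0.46   0.441 -0.47   0.659  0.     1.734]
107 [ 0.46   0.265 -0.228  1.077  0.     0.163] [ 0.46   0.441 -0.47   0.659  0.     0.163]
107
[0.433 0.296 0.075] [ 0.635 -0.573 -0.124] 7.2
0.17652458614108568 40.7864785194397 [-0.46   2.322  1.104] [0.509 0.312 0.008]
False [0.432 0.296 0.084] [-2.238  3.578  1.019] 8.3167
```

View pics/g1.png

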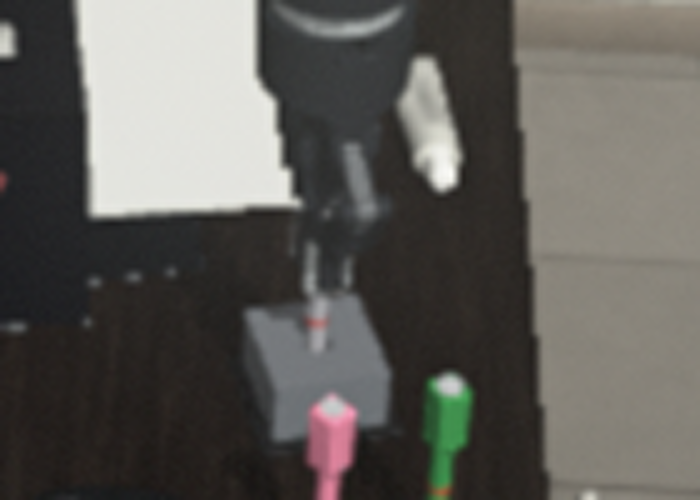

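The rod is gripped (gap about 15 mm) and its ring has risen clear of the stand. I'll draw it fully out and check its tilt.

```bash
python3 - <<'E'
from h import *
np.set_printoptions(precision=4,suppress=True)
move_l([.432,.296,.14],.08); move_l([.432,.296,.22],.2)
sleep(.2)
s=get_state();print(s["position"],s["contact_force"],s["wrist_torque"],s["finger_gap"],s["clock"])
p=np.array(s["position"])
movep([.535,-.06,.22],down(30)); s=get_state();print(s["q"],s["clock"],s["position"])
p=np.array(s["position"])
f=grab_frame("side"); save(f,"side2.png")
tip=p+[0,0,-.069]; print("expected tip,ring px",proj(f,tip),proj(f,tip+[0,0,.04]), proj(f,tip+[0,0,.07]))
for n in("rod_tip","rod_ring"): print(n,[(d["centre"],round(d["score"],2)) for d in tip_of("side",n)])
c,r=proj(f,tip).astype(int)
cv2.imwrite("pics/g2.png",cv2.resize(f["img"][r-50:r+30,c-40:c+40,::-1],None,fx=7,fy=7,interpolation=cv2.INTER_NEAREST));print("org",c-40,r-50)
E
```

```text
[0.431  0.2955 0.2182] [-0.0614 -0.0052 -1.6093] [-0.0704 -0.0399 -0.0094] 0.18601885209385857 9.9667
[-0.2474  0.3125 -0.2422  1.0164  0.0005  0.7981] 11.35 [ 0.5349 -0.059   0.2199]
expected tip,ring px [282.1034 166.0274] [282.2824 154.4362] [282.4205 145.5063]
rod_tip [([335.6, 317.7], 0.7), ([314.1, 325.5], 0.7)]
rod_ring [([310.5, 312.9], 0.75), ([283.3, 158.6], 0.69), ([338.5, 300.7], 0.55), ([279.4, 166.7], 0.38)]
org 242 116
```

View pics/g2.png

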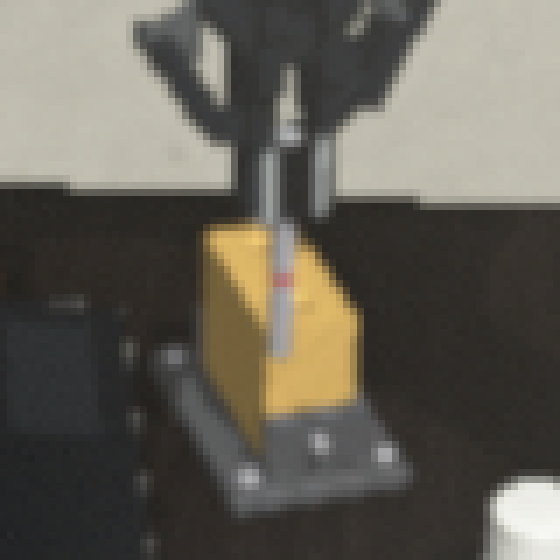

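The shaft is held nearly upright: ring at (282.1,155.6) and tip at (281.5,166.5), each within about 1 px of where they were predicted. Next I'll go above the left hole with the grasp yaw and check closely there.

```bash
python3 - <<'E'
from h import *
np.set_printoptions(precision=4,suppress=True)
grab(60)
movep([.535,-.208,.20],down(107)); move_l([.535,-.208,.172],.1); sleep(.2)
s=get_state();p=np.array(s["position"]);print(p,s["contact_force"],s["clock"])
f=grab_frame("side"); save(f,"side3.png")
tip=p+[0,0,-.069]; print("exp tip,ring,top",proj(f,tip),proj(f,tip+[0,0,.04]), proj(f,tip+[0,0,.07]), "hole",proj(f,[.535,-.208,.087]))
c,r=proj(f,tip).astype(int)
cv2.imwrite("pics/g3.png",cv2.resize(f["img"][r-40:r+20,c-30:c+30,::-1],None,fx=9,fy=9,interpolation=cv2.INTER_NEAREST));print("org",c-30,r-40)
E
```

```text
[ 0.5355 -0.2082  0.1728] [ 0.5072  0.2573 -0.9249] 13.7667
exp tip,ring,top [284.5476 154.315 ] [284.7458 143.5498] [284.8982 135.2746] hole [284.6144 158.777 ]
org 254 114
```

View pics/g3.png

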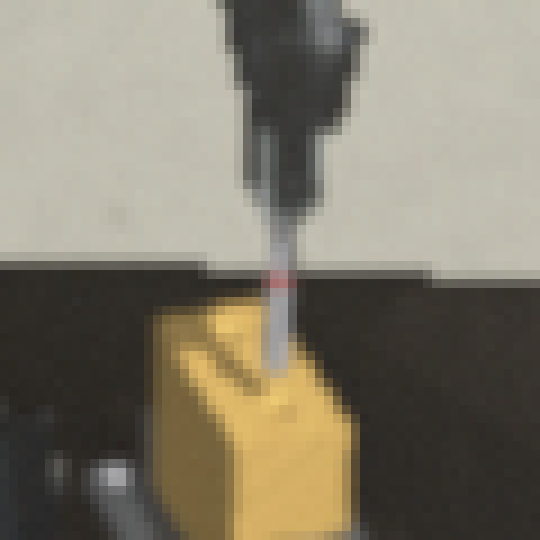

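The tip (284.3,154.4) is where predicted. The top-face outline puts the left hole axis at about (284.6,158.5), just under the tip. Now I'll lower the rod slowly under force guard.

```bash
cat > d.py <<'E'
from h import *
np.set_printoptions(precision=4,suppress=True)
def rep(m,r):
    s=get_state(); print(m,r,"tipz",round(s["position"][2]-.069,4),np.array(s["position"]),s["contact_force"],s["wrist_torque"],round(s["clock"],1))
def sound(x,y):
    "lower into hole; True once the tip is 8 mm inside"
    r=move_l([x,y,.069+.079],.015,until_force=6); rep("enter",r); return not r
E
python3 - <<'E'
from d import *
sound(.535,-.208)
E
```

```text
enter False tipz 0.0793 [ 0.5353 -0.2086  0.1483] [ 0.8918 -4.4652  0.7714] [-1.2404 -0.33   -0.0288] 15.6
```

It entered the mouth. The side force is −4.5 N in y, so I'll shift 1 mm toward −y and press.

```bash
python3 - <<'E'
from d import *
move_l([.535,-.2092,.148],.02); rep("shift",0)
r=move_l([.535,-.2092,.069+.030],.01,until_force=15); rep("press",r)
sleep(.1);rep("after",0)
f=grab_frame("side"); save(f,"side4.png"); p=get_state()["position"]
print("org 255 125; exp ring at depth",proj(f,[.535,-.209,.087]))
cv2.imwrite("pics/g4.png",cv2.resize(f["img"][125:185,255:315,::-1],None,fx=9,fy=9,interpolation=cv2.INTER_NEAREST))
E
```

```text
shift 0 tipz 0.079 [ 0.5352 -0.209   0.148 ] [ 1.5664 -2.3942  0.8021] [-0.6938 -0.4879 -0.0079] 15.8
press True tipz 0.0534 [ 0.5354 -0.2093  0.1224] [-1.0734 -0.0798  5.7172] [0.1045 0.2763 0.0035] 18.5
after 0 tipz 0.0534 [ 0.5354 -0.2093  0.1224] [-0.1227  0.9696  4.9972] [0.1904 0.1874 0.0246] 18.6
org 255 125; exp ring at depth [284.632  158.6203]
```

It stopped at 33.6 mm depth, inside the blocked band (28–36). I'll press once more to confirm it's solid, then try the right hole with the same correction.

```bash
python3 - <<'E'
from d import *
r=move_l([.535,-.2092,.069+.040],.008,until_force=9); rep("press2",r)
if r:
    move_l([.535,-.2092,.130],.05); rep("up",0)
    move_l([.535,-.2092,.185],.12); rep("out",0)
    move_l([.5563,-.2608,.185],.1); move_l([.5563,-.2608,.170],.1); rep("over R",0)
    if sound(.5563,-.2608): pass
E
```

```text
press2 True tipz 0.0534 [ 0.5354 -0.2093  0.1224] [-1.4005  0.7985  6.5083] [ 0.0834  0.3093 -0.0071] 19.1
up 0 tipz 0.0608 [ 0.5347 -0.209   0.1298] [ 1.0409 -1.2132  0.1632] [-0.2958 -0.4341  0.0277] 19.4
out 0 tipz 0.1152 [ 0.5342 -0.2087  0.1842] [-0.7071 -0.0621 -0.8794] [ 0.0227 -0.0376 -0.0072] 20.0
over R 0 tipz 0.1003 [ 0.5555 -0.2599  0.1693] [ 0.1529  0.7619 -1.4933] [ 0.0138 -0.0286  0.0462] 21.1
enter False tipz 0.0791 [ 0.5564 -0.2608  0.1481] [-0.9407 -0.0739 -1.7473] [ 0.0106  0.0039 -0.0081] 22.7
```

The left hole is solid at the same depth, so it's blocked. The right hole was entered cleanly, and I'll press there.

```bash
python3 - <<'E'
from d import *
r=move_l([.5563,-.2608,.069+.030],.01,until_force=15); rep("press",r)
r=move_l([.5563,-.2608,.069+.030],.004,until_force=14); rep("press2",r)
E
```

```text
press True tipz 0.0364 [ 0.5564 -0.2609  0.1054] [-1.3299 -0.3843  5.3714] [0.1808 0.2831 0.0105] 26.4
press2 True tipz 0.0364 [ 0.5565 -0.2609  0.1054] [-1.4189  0.1594  6.6066] [ 0.2047  0.4505 -0.001 ] 27.2
```

It's solid at 50.6 mm depth, so the right hole is the free one. Release, retreat and look.

```bash
python3 - <<'E'
from d import *
let_go(); sleep(.2); rep("open",0)
move_l([.5563,-.2608,.26],.12); movep([.40,-.30,.33],down(107)); sleep(.3); rep("away",0)
f=grab_frame("side");save(f,"side5.png");t=grab_frame("top");save(t,"top5.png")
R=lambda im,r0,c0:cv2.resize(im[r0:r0+60,c0:c0+60,::-1],None,fx=6,fy=6,interpolation=cv2.INTER_NEAREST)
cv2.imwrite("pics/g5.png",np.hstack([R(f["img"],120,250),R(t["img"],170,365)]))
print("exp handle top",proj(f,[.5565,-.2605,.142]),proj(t,[.5565,-.2605,.142]))
E
```

```text
open 0 tipz 0.0361 [ 0.5566 -0.2608  0.1051] [-0.0146 -0.0258  0.1459] [ 0.0018  0.0361 -0.0665] 28.1
away 0 tipz 0.2601 [ 0.4007 -0.2996  0.3291] [ 0.0064 -0.3085 -0.385 ] [-0.0212 -0.0126 -0.0122] 30.5
exp handle top [279.309  135.9637] [399.9047 197.0423]
```

View pics/g5.png

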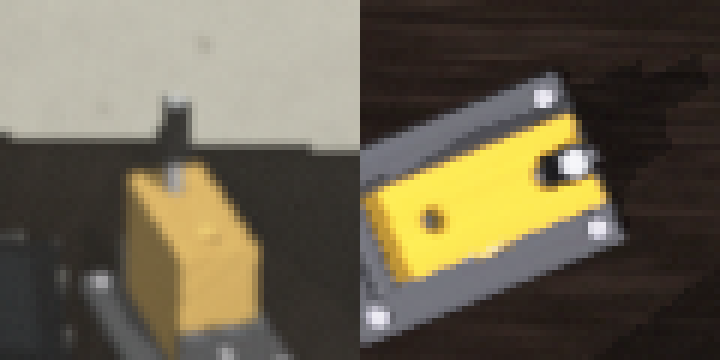

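The rod stands upright in the right hole with the red ring hidden. The handle top is at side (279,136) and top (399.5,196.7), as expected for a depth of about 50 mm. The gripper is clear.

```bash
python3 -c "
from cell import *
print(sign_off())"
```

```text
the job is handed in; nothing more can be done
None
```

I handed the job in: the left hole stopped solid at about 34 mm, so it is the blocked one, and the rod now stands released and upright in the free right hole, bottomed at about 51 mm with its red ring below the brass face; no judging result came back.

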